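Park the toy tip trucks in the caddy, leave the vans

TASK

Gather the four toy tip trucks (the ones with an open load bed) into the parking caddy: each goes into the bay of its own colour, standing on its wheels wholly inside the bay and lengthways with it, facing either way. Set them down rather than dropping them. The two box vans with closed backs do not belong in the caddy: leave them standing where they are.

Things in the scene. Friction and masses are not known exactly. Their poses are not given: they have to be found in the camera images.
- truck_yellow: yellow toy tip truck: cab in front, open-topped yellow load bed with black floor behind. 84 long x 38 wide x 46 mm high, 70 g. Origin: centre of underside; x forward to the cab, z up. Starts upright on the table, any heading. Flat bed sides, 38 mm apart, span x -42 to +13 mm, 16 to 38 mm up: grip across them at x = 0, TCP about 32 mm up. Wheels do not turn.
- truck_red: red toy tip truck: cab in front, open-topped red load bed with black floor behind. 84 long x 38 wide x 46 mm high, 70 g. Origin: centre of underside; x forward to the cab, z up. Starts upright on the table, any heading. Flat bed sides, 38 mm apart, span x -42 to +13 mm, 16 to 38 mm up: grip across them at x = 0, TCP about 32 mm up. Wheels do not turn.
- truck_blue: blue toy tip truck: cab in front, open-topped blue load bed with black floor behind. 84 long x 38 wide x 46 mm high, 70 g. Origin: centre of underside; x forward to the cab, z up. Starts upright on the table, any heading. Flat bed sides, 38 mm apart, span x -42 to +13 mm, 16 to 38 mm up: grip across them at x = 0, TCP about 32 mm up. Wheels do not turn.
- truck_green: green toy tip truck: cab in front, open-topped green load bed with black floor behind. 84 long x 38 wide x 46 mm high, 70 g. Origin: centre of underside; x forward to the cab, z up. Starts upright on the table, any heading. Flat bed sides, 38 mm apart, span x -42 to +13 mm, 16 to 38 mm up: grip across them at x = 0, TCP about 32 mm up. Wheels do not turn.
- van_yellow: yellow toy box van, stays on the table: cab, wheels and size as the trucks (84 x 38 x 46 mm), but the back is a closed box with flat yellow roof. Origin: centre of underside; x forward to the cab, z up. Trucks, vans and two ornaments (bell, elephant, under 65 mm high) stand at least 95 mm apart, centre to centre; nothing near is taller.
- van_blue: blue toy box van, stays on the table: cab, wheels and size as the trucks (84 x 38 x 46 mm), but the back is a closed box with flat blue roof. Origin: centre of underside; x forward to the cab, z up. Trucks, vans and two ornaments (bell, elephant, under 65 mm high) stand at least 95 mm apart, centre to centre; nothing near is taller.
- bay_yellow: yellow bay: shallow tray, one of four fixed 2 x 2 in a plywood caddy (rim 18 mm above table, end handles 36 mm; immovable); colours change places. Outside 120 (x) x 76 mm (y), inside 112 x 68; floor 3 mm thick, kerb 4 mm thick, its top 12 mm above the origin. Origin: centre of underside, 4 mm above the table; z up. Neighbours are 126 mm away in x, 84 mm in y.
- bay_red: red bay: shallow tray, one of four fixed 2 x 2 in a plywood caddy (rim 18 mm above table, end handles 36 mm; immovable); colours change places. Outside 120 (x) x 76 mm (y), inside 112 x 68; floor 3 mm thick, kerb 4 mm thick, its top 12 mm above the origin. Origin: centre of underside, 4 mm above the table; z up. Neighbours are 126 mm away in x, 84 mm in y.
- bay_blue: blue bay: shallow tray, one of four fixed 2 x 2 in a plywood caddy (rim 18 mm above table, end handles 36 mm; immovable); colours change places. Outside 120 (x) x 76 mm (y), inside 112 x 68; floor 3 mm thick, kerb 4 mm thick, its top 12 mm above the origin. Origin: centre of underside, 4 mm above the table; z up. Neighbours are 126 mm away in x, 84 mm in y.
- bay_green: green bay: shallow tray, one of four fixed 2 x 2 in a plywood caddy (rim 18 mm above table, end handles 36 mm; immovable); colours change places. Outside 120 (x) x 76 mm (y), inside 112 x 68; floor 3 mm thick, kerb 4 mm thick, its top 12 mm above the origin. Origin: centre of underside, 4 mm above the table; z up. Neighbours are 126 mm away in x, 84 mm in y.

How it is judged:
At the end, for the whole second after the job is handed in: Each tip truck is upright (0.1 rad) on the floor of its colour's bay, centre within 16 mm lengthways and 17 mm across of the bay's, in line with it within 0.4 rad either way round, released, at rest; both vans upright within 20 mm of their start (x of truck_yellow in the frame of bay_yellow between -0.016 and 0.016 m and y of truck_yellow in the frame of bay_yellow between -0.017 and 0.017 m and z of truck_yellow in the frame of bay_yellow between 0 and 0.006 m and angle between each of truck_yellow, truck_red, truck_blue, truck_green, van_yellow, van_blue's own z axis and vertical below 0.1 rad and angle between the x axis of truck_yellow and the x axis of bay_yellow, either way round below 0.4 rad and linear speed of each of truck_yellow, truck_red, truck_blue, truck_green, van_yellow, van_blue below 0.01 m/s and contact force between each of truck_yellow, truck_red, truck_blue, truck_green and the fingers below 0.1 N and x of truck_red in the frame of bay_red between -0.016 and 0.016 m and y of truck_red in the frame of bay_red between -0.017 and 0.017 m and z of truck_red in the frame of bay_red between 0 and 0.006 m and angle between the x axis of truck_red and the x axis of bay_red, either way round below 0.4 rad and x of truck_blue in the frame of bay_blue between -0.016 and 0.016 m and y of truck_blue in the frame of bay_blue between -0.017 and 0.017 m and z of truck_blue in the frame of bay_blue between 0 and 0.006 m and angle between the x axis of truck_blue and the x axis of bay_blue, either way round below 0.4 rad and x of truck_green in the frame of bay_green between -0.016 and 0.016 m and y of truck_green in the frame of bay_green between -0.017 and 0.017 m and z of truck_green in the frame of bay_green between 0 and 0.006 m and angle between the x axis of truck_green and the x axis of bay_green, either way round below 0.4 rad and distance of each of van_yellow, van_blue from where it was at the start of the episode below 0.02 m); the robot touches nothing.
It fails at once if a tip truck was dropped or thrown (touching nothing and faster than 0.7 m/s, a fall of about 25 mm) ((contact force between truck_yellow and anything else below 0.05 N and linear speed of truck_yellow above 0.7 m/s) or (contact force between truck_red and anything else below 0.05 N and linear speed of truck_red above 0.7 m/s) or (contact force between truck_blue and anything else below 0.05 N and linear speed of truck_blue above 0.7 m/s) or (contact force between truck_green and anything else below 0.05 N and linear speed of truck_green above 0.7 m/s)).
It fails at once if the yellow box van was shifted by more than 20 mm (distance of van_yellow from where it was at the start of the episode above 0.02 m).
It fails at once if the blue box van was shifted by more than 20 mm (distance of van_blue from where it was at the start of the episode above 0.02 m).
It also fails if it takes over 99 s, if anything falls off the work surface, if the arm or the gripper's body presses on something with over 40 N, if the wrist force passes 120 N, or if a joint passes its speed limit or range.

ROBOT

A 7-joint arm with a two-finger parallel gripper is mounted at the origin on the work surface. World frame = base frame: x ahead of the robot, y to its left, z up, the work surface at z = 0. Lengths are in m, angles in rad, forces in N, time in s.
With the tool pointing down it reaches from about 0.4 to 0.9 m from the base axis. Payload 5.6 kg.
Tool frame: the origin (TCP) lies between the finger pads, 19 mm behind the fingertips; this is the grasp point; z points along the fingers, y is the line along which they close (so a half turn about z gives the same grasp; the last joint's range is limited). The gripper opens to 92 mm and grips with 3 to 60 N. Pads are 20 mm wide; open, the fingers measure 128 mm over their backs; the gripper's body (75 mm by 189 mm) begins 69 mm behind the grasp point.
Start: joints at [1.104, 0.468, -0.012, 1.603, 0.006, 1.071, -0.056], TCP at [0.267, -0.593, 0.233] pointing down, gripper open.
Joint ranges: [-2.53, 2.53], [-0.31, 2.02], [-1.57, 1.55], [0.28, 2.44], [-1.29, 4.43], [0.15, 1.84], [-2.92, 2.92]. Speed limits (rad/s): [2.57, 2.57, 3.14, 3.14, 3.14, 3.14, 3.14].

INTERFACE

Orientations are given as a 3x3 rotation matrix whose columns are the frame's x, y, z axes.
In Python, from station import env, effector, solver, viewer, workorder, search_frame, tip_of gives the robot as it stands. Calls block until the motion is done:
- env.reach(position, orientation): joint-space move of the TCP to a pose.
- env.movel(position, frame=None, rate=0.15): straight line of the TCP; frame=None keeps the orientation; rate is the mean speed in m/s.
- env.goto_joints(angles): joint-space move.
- effector.release() and effector.grasp(squeeze=None): open the fingers fully, or close them until they stop; squeeze is the grip in N (None keeps the last).
- env.pause(seconds).
- solver.inverse_kinematics(position, orientation): joint angles nearest the present ones, or None.
- env.sense(): the state.
- viewer.read_camera(name): name is "scene" or "top"; returns (picture, depth): 400x640x3 uint8, red, green, blue; 400x640 float32, m along the optical axis (not along the pixel's ray), 0 where there is no reading.
- viewer.camera_info(name): a dict with "intrinsics" (3x3 intrinsics, pixels), "dist_coeffs" ([k1, k2, p1, p2, k3] as OpenCV has them; the pictures are not rectified), "eye" and "rotation" of the camera in the world. Camera axes: x right, y up, looking along -z (the intrinsics and any distortion apply to the point x, -y, -z); pixel columns grow to the right and rows downward; lengths in m; the calibration is good to about 2 mm. A picture is of the moment at which its call begins. camera_info takes no time and is no camera call.
A pose or a line that the arm cannot do raises env.PlanningError and nothing moves.
- workorder.finish_job(): hands the job in; it is judged then, once.
Trained networks look in the newest picture that a camera, given by its name, has taken for a name from the list of things; names that differ only in an ending like _2 or _b are one class to them, and where a whole thing is asked for, a point or a joint stands for the part that bears it (a point fixed in the world has none). Each returns a list of dicts, best first, with "score" (0 to 1); they miss things now and then, are a little off and sometimes report something else, mostly with a low value. They report only what shows in the picture. A call takes as long as a camera call.
- search_frame(camera, name): "at" ([x, y, z] in m, in world coordinates, good to about 4 mm: the middle of the surface that is visible of it).
- tip_of(camera, name): "at" ([x, y, z] in m, in world coordinates, good to about 4 mm: a listed point, or the origin of a listed thing).
The state is a dict: "t": time; "joint_positions": joint angles; "joint_velocities": joint speeds; "tau": joint torques, N m; "ee_pos": TCP position; "tcp_rot": TCP orientation; "wrist_force": force on the tool from outside, world axes, zero at the start; "moment": the same for the moment, N m; "gripper_width": finger opening in m; "grasp_force": force on a finger pad.
Only numpy, scipy, OpenCV 4.12 (cv2) and the standard library are available. Lean on these libraries where they do the work, as an engineer would, in place of code of your own. Each camera call takes 0.05 s, during which the arm holds its last target. There are 200 camera calls.

## Working session

There is one attempt and no reset: what is moved stays moved. The work goes in short steps, each a Python script; the robot and the scene stay as the last script left them, time stands still between calls to the robot, and variables do not carry over. Pictures are saved under pics/ and viewed, at most 14 in all, crops included, and the job is handed in when it is done.

```bash
ls; mkdir -p pics; python3 - <<'E'
from station import *
import cv2,numpy as np
for c in("top","scene"):
    p,d=viewer.read_camera(c); cv2.imwrite(f"pics/{c}0.png",p[:,:,::-1]); np.savez(f"{c}0.npz",p=p,d=d)
    i=viewer.camera_info(c); print(c,np.round(i["eye"],3),np.round(i["rotation"],3).tolist(),np.round(i["intrinsics"],1).tolist(),i["dist_coeffs"])
    for n in "truck_yellow truck_red truck_blue truck_green van_yellow van_blue bay_yellow bay_red bay_blue bay_green".split():
        print(n,[(round(r["score"],2),np.round(r["at"],3).tolist()) for r in tip_of(c,n)][:3])
print(env.sense()["t"])
E
```

```text
pics
top [0.383 0.001 0.828] [[-0.011, 0.975, -0.22], [-1.0, -0.01, 0.002], [-0.0, 0.22, 0.975]] [[406.3, 0.0, 321.7], [0.0, 406.3, 196.8], [0.0, 0.0, 1.0]] [-0.03763271  0.          0.          0.          0.        ]
truck_yellow [(0.63, [0.689, -0.04, 0.001])]
truck_red [(0.97, [0.561, -0.044, 0.001]), (0.29, [0.62, 0.215, 0.004])]
truck_blue [(0.91, [0.561, -0.328, -0.003])]
truck_green [(0.85, [0.444, -0.333, 0.001])]
van_yellow [(0.79, [0.43, -0.051, -0.003])]
van_blue [(0.65, [0.687, -0.192, 0.001])]
bay_yellow [(0.7, [0.492, 0.222, 0.004])]
bay_red [(0.6, [0.619, 0.216, 0.004])]
bay_blue [(0.69, [0.488, 0.137, 0.003])]
bay_green [(0.6, [0.612, 0.132, 0.005])]
scene [ 1.21  -0.154  0.568] [[0.223, -0.61, 0.761], [0.975, 0.14, -0.173], [-0.001, 0.78, 0.625]] [[418.8, 0.0, 316.3], [0.0, 418.8, 199.4], [0.0, 0.0, 1.0]] [-0.01609931  0.          0.          0.          0.        ]
truck_yellow [(0.77, [0.691, -0.043, 0.004])]
truck_red [(0.57, [0.555, -0.051, -0.001])]
truck_blue [(0.95, [0.561, -0.322, -0.0])]
truck_green [(0.64, [0.443, -0.334, 0.002])]
van_yellow [(0.97, [0.438, -0.051, 0.002])]
van_blue [(0.74, [0.614, 0.13, 0.003]), (0.67, [0.683, -0.19, 0.002])]
bay_yellow [(0.61, [0.491, 0.222, 0.002])]
bay_red [(0.92, [0.618, 0.212, 0.005])]
bay_blue [(0.66, [0.489, 0.137, 0.005])]
bay_green [(0.63, [0.615, 0.131, 0.006])]
1.1
```

View pics/top0.png

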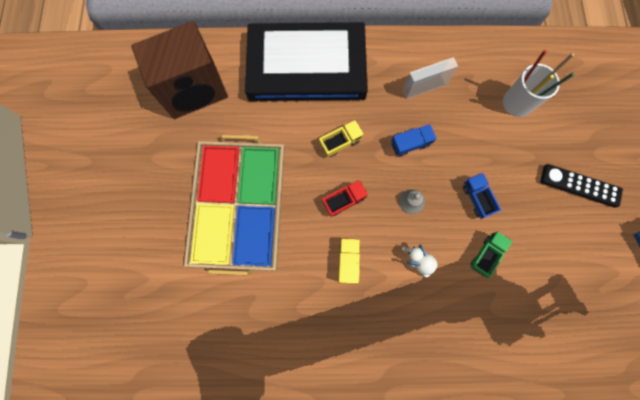

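View pics/scene0.png

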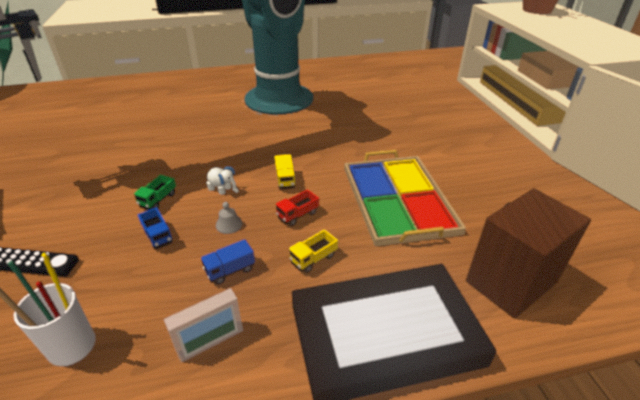

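Top view shows the caddy at about (236,205) and the trucks at yellow (341,138), red (344,198), blue (482,195) and green (491,255). The vans are yellow (349,261) and blue (413,139), the bell is at (413,201) and the elephant at (421,261). The scene view agrees, so the "van_blue" hit at (0.614,0.13) is false. Next I measure headings from depth.

```bash
cat > h.py <<'E'
from station import *
import cv2,numpy as np
def cloud(c,p,d):
    i=viewer.camera_info(c); v,u=np.nonzero(d>0); z=d[v,u]
    n=cv2.undistortPoints(np.c_[u,v].astype(np.float64)[:,None],np.array(i["intrinsics"]),np.array(i["dist_coeffs"]))[:,0]
    P=np.c_[n[:,0]*z,-n[:,1]*z,-z]@np.array(i["rotation"]).T+i["eye"]
    return P,p[v,u]
def rect(P,c,lo,hi,r=.062):
    m=(np.hypot(*(P[:,:2]-c).T)<r)&(P[:,2]>lo)&(P[:,2]<hi); Q=P[m]
    (x,y),(a,b),t=cv2.minAreaRect((Q[:,:2]*1000).astype(np.float32))
    if a<b:a,b,t=b,a,t+90
    t=(t+90)%180-90
    return x/1000,y/1000,np.deg2rad(t),a,b,len(Q)
E
python3 - <<'E'
from h import *
T=dict(ty=(.690,-.041),tr=(.558,-.047),tb=(.561,-.325),tg=(.443,-.333),vy=(.434,-.051),vb=(.685,-.191))
C={}
for c in("top","scene"):
    f=np.load(c+"0.npz"); C[c]=cloud(c,f["p"],f["d"])
    P=C[c][0]; m=(abs(P[:,0]-.55)<.05)&(abs(P[:,1]+.2)<.03); print(c,"z",np.round(np.percentile(P[m,2],[5,50,95]),4))
C["both"]=[np.vstack([C[c][0] for c in("top","scene")])]
for n,p in T.items():
    for c in C: print(n,c,np.round(rect(C[c][0],p,.012,.06),3))
P,col=C["top"]
hsv=cv2.cvtColor(col[None],cv2.COLOR_RGB2HSV)[0]
for n,h,p in(("y",27,(.492,.222)),("r",0,(.619,.215)),("b",112,(.489,.137)),("g",65,(.614,.132))):
    dh=abs(hsv[:,0].astype(int)-h);dh=np.minimum(dh,180-dh)
    m=(dh<12)&(hsv[:,1]>150)&(hsv[:,2]>60)
    print(n,np.round(rect(P[m],p,-.01,.03,.085),3), np.median(P[m&(np.hypot(*(P[:,:2]-p).T)<.02),2]))
E
```

```text
top z [-0.0029  0.0002  0.0387]
scene z [-0.0026  0.0008  0.0404]
ty top [ 6.8900e-01 -4.2000e-02 -1.0990e+00  8.4993e+01  3.9163e+01  8.5600e+02]
ty scene [ 6.8900e-01 -4.2000e-02 -1.0910e+00  8.5813e+01  4.0633e+01  1.1380e+03]
ty both [ 6.8900e-01 -4.2000e-02 -1.0910e+00  8.5813e+01  4.0633e+01  1.9940e+03]
tr top [ 5.6100e-01 -4.7000e-02 -1.0940e+00  8.4460e+01  3.8373e+01  8.6100e+02]
tr scene [ 5.6200e-01 -4.6000e-02 -1.0840e+00  8.6404e+01  4.1027e+01  8.9000e+02]
tr both [ 5.6200e-01 -4.6000e-02 -1.0840e+00  8.6404e+01  4.1027e+01  1.7510e+03]
tb top [ 5.6300e-01 -3.2500e-01  3.7200e-01  8.5015e+01  4.0596e+01  9.5800e+02]
tb scene [ 5.6300e-01 -3.2600e-01  3.7400e-01  8.9163e+01  3.8319e+01  8.1400e+02]
tb both [ 5.6300e-01 -3.2500e-01  3.7200e-01  8.9151e+01  4.0596e+01  1.7720e+03]
tg top [ 4.4400e-01 -3.3300e-01 -6.2800e-01  8.5055e+01  4.0428e+01  1.0480e+03]
tg scene [ 4.4500e-01 -3.3200e-01 -6.2700e-01  8.7896e+01  4.0850e+01  8.3500e+02]
tg both [ 4.4500e-01 -3.3200e-01 -6.2500e-01  8.7847e+01  4.2339e+01  1.8830e+03]
vy top [ 4.3600e-01 -5.2000e-02 -7.1000e-02  8.474
[... 192 characters left out ...]
03]
vb top [ 6.8400e-01 -1.9200e-01 -1.2320e+00  8.4196e+01  3.9183e+01  8.6600e+02]
vb scene [ 6.8500e-01 -1.9300e-01 -1.2420e+00  8.5111e+01  3.9885e+01  1.3440e+03]
vb both [ 6.8500e-01 -1.9300e-01 -1.2320e+00  8.5162e+01  4.0194e+01  2.2100e+03]
y [ 4.93000e-01  2.21000e-01 -4.80000e-02  1.16876e+02  7.48930e+01
  6.75000e+02] nan
r [ 6.21000e-01  2.17000e-01 -4.80000e-02  1.21212e+02  8.11450e+01
  2.08500e+03] 0.007013471713491315
b [ 4.89000e-01  1.37000e-01 -5.10000e-02  1.16139e+02  7.40610e+01
  2.09100e+03] 0.007134058355054762
g [ 6.18000e-01  1.31000e-01 -6.40000e-02  1.10293e+02  7.01910e+01
  1.69000e+02] 0.0076885549983457535
  return _methods._mean(a, axis=axis, dtype=dtype,
  ret = ret.dtype.type(ret / rcount)
```

```bash
cat >> h.py <<'E'
BY=-.048; OFF=.007
TR=dict(y=(.689,-.042,-1.095),r=(.561,-.0465,-1.09),b=(.563,-.325,.372),g=(.444,-.333,-.627))
BAY=dict(y=(.4936,.2215,1),r=(.6194,.2155,1),b=(.4896,.1375,-1),g=(.6154,.1315,-1))
def R(t): c,s=np.cos(t),np.sin(t); return np.array([[c,s,0],[s,-c,0],[0,0,-1.]])
def target(k):
    x,y,s=BAY[k]; return np.array([x-np.sin(BY)*OFF*s,y+np.cos(BY)*OFF*s])
def plan(k):
    x,y,t=TR[k]; q=target(k); best=None; q0=env.sense()["joint_positions"]
    for a in(t,t+np.pi):
        for b in(BY,BY+np.pi):
            J=[solver.inverse_kinematics(np.array(p),R(o)) for p,o in(((x,y,.16),a),((x,y,.032),a),((*q,.16),b),((*q,.04),b))]
            if any(j is None for j in J): continue
            c=abs(J[0][6]-q0[6])+abs(J[2][6]-J[0][6])
            if best is None or c<best[0]: best=(c,a,b,[round(float(j[6]),2) for j in J])
    return best
def move(k):
    x,y,_=TR[k]; q=target(k); _,a,b,_=plan(k)
    effector.release(); env.reach(np.array([x,y,.16]),R(a)); env.movel(np.array([x,y,.032]))
    effector.grasp(20); s=env.sense(); print(k,"grip",s["gripper_width"],s["grasp_force"],s["ee_pos"])
    env.movel(np.array([x,y,.16])); env.reach(np.array([*q,.16]),R(b)); print("held",env.sense()["gripper_width"])
    env.movel(np.array([*q,.060])); env.movel(np.array([*q,.0395]),rate=.04)
    s=env.sense(); print("down",s["ee_pos"],s["wrist_force"])
    effector.release(); env.movel(np.array([*q,.16])); print("t",env.sense()["t"])
E
python3 - <<'E'
from h import *
for k in TR: print(k,plan(k))
move("g")
E
```

```text
y (np.float64(0.43850077289945755), 2.0465926535897934, 3.093592653589793, [0.14, 0.07, 0.38, 0.49])
r (np.float64(0.7565656234701102), 2.0515926535897933, 3.093592653589793, [0.19, 0.02, 0.7, 0.6])
b (np.float64(2.163075518028648), 0.372, -0.048, [-0.78, -0.79, -2.22, -2.25])
g (np.float64(1.7934267702858184), 2.5145926535897933, 3.093592653589793, [1.28, 1.16, 0.83, 0.67])
g grip 0.03747491902460821 20.00005945796147 [ 0.44402621 -0.3330008   0.03201132]
held 0.037949247806418784
down [0.61483959 0.12423162 0.03981959] [-1.99095689 -1.11129085  4.8037392 ]
t 10.5083
```

```bash
python3 - <<'E'
from h import *
for k in "ryb": move(k)
env.reach(np.array([.45,-.2,.3]),R(np.pi))
p,d=viewer.read_camera("scene"); cv2.imwrite("pics/scene1.png",p[:,:,::-1])
p,d=viewer.read_camera("top"); cv2.imwrite("pics/top1.png",p[:,:,::-1])
P,_=cloud("top",p,d)
Rb=np.array([[np.cos(BY),np.sin(BY)],[-np.sin(BY),np.cos(BY)]])
for k in BAY:
    r=rect(P,target(k),.024,.08,.055); print(k,np.round(r,3),np.round(Rb@(np.array(r[:2])-BAY[k][:2]),4))
for p in((.436,-.052),(.684,-.192)): print(np.round(rect(P,p,.012,.06),3))
print(env.sense()["t"])
E
```

```text
r grip 0.03790437794990411 19.999707737588324 [ 0.56086143 -0.04656613  0.0319473 ]
held 0.037988304627424946
down [0.61953857 0.22221164 0.0398253 ] [-1.90151037 -1.30618956  5.07707948]
t 18.7333
y grip 0.03832139231816601 19.99999573454261 [ 0.68893268 -0.04204438  0.0319532 ]
held 0.0380094812732342
down [0.49376025 0.22818272 0.03969725] [-1.52751854 -2.51206768  6.3863624 ]
t 27.4667
b grip 0.03795633414322396 20.00011207535863 [ 0.56300337 -0.3249755   0.03197416]
held 0.037909086293233966
down [0.48904887 0.13037846 0.03962631] [-2.07629609 -0.97619773  5.99760085]
t 37.575
y [ 4.9500e-01  2.2700e-01 -4.6000e-02  8.5202e+01  3.9860e+01  9.5800e+02] [0.0009 0.0054]
r [ 6.2100e-01  2.2200e-01 -4.4000e-02  8.4087e+01  3.7952e+01  8.7200e+02] [0.0008 0.0067]
b [ 4.8900e-01  1.3100e-01 -4.6000e-02  8.3938e+01  3.8677e+01  9.0500e+02] [-0.0007 -0.0069]
g [ 6.1600e-01  1.2400e-01 -4.9000e-02  8.3655e+01  3.8461e+01  8.5800e+02] [ 0.0005 -0.0072]
[ 4.3600e-01 -5.2000e-02 -7.2000e-02  8.4433e+01  3.7943e+01  8.8200e+02]
[ 6.8500e-01 -1.9300e-01 -1.2270e+00  8.4949e+01  3.8980e+01  8.6100e+02]
40.6833
```

View pics/scene1.png

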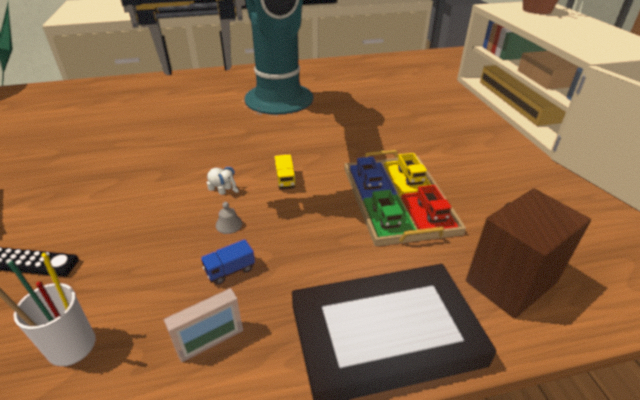

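The four trucks stand upright in the bays of their own colours: blue (370,175), yellow (411,170), green (387,210) and red (434,205). The vans at (285,170) and (228,261) have not moved.

```bash
python3 -c "
from station import workorder
print(workorder.finish_job())"
```

```text
the job is handed in; nothing more can be done
None
```

All four tip trucks stand upright in their own-colour bays, within about 1 mm lengthways and 7 mm across of the bay centres by camera; both vans are unmoved, and the job was handed in at about 41 s (the result of the judging was not returned).

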